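Square an imaging plate with a keyed spacer and hold it flush

TASK

Two stop brackets stand at the far edge of the black jig, one set further back than the other. Take the blue spacer by its upright post, pass its steel rod down through the eye of the bracket that stands back, so that the block slides fully down into the gap there, the only one wide enough for it, and let go of the spacer. Then push the white imaging plate from its near side until it sits square and flush against the spacer and the other bracket, and finish while still pushing it there firmly; leave the bottle, the dishes and the jar alone.

Things in the scene. Friction and masses are not known exactly. Their poses are not given: they have to be found in the camera images.
- jig: fixed black jig plate, 220 (x) x 200 (y) x 12 mm high, lying on the bench and turned by up to 0.25 rad; origin at the centre of its underside; its x axis points from the robot's side to the brackets, its top is 12 mm above the origin
- stop_near: fixed aluminium bracket nearer to the plate: face 44 mm wide, 8 thick, 30 high; flange at its back (24 to 30 mm above the jig top, to 36 mm behind the face) with a 13 mm eye. Origin on the jig top, mid-width; axes as the jig's; face (towards -x) at x = -18 mm, eye at x = +4 mm. The brackets stand at jig y = +40 and -40 mm, in either order. Its gap to the plate is 5 to 13 mm at the start: too narrow
- stop_back: fixed aluminium bracket of the same shape, set back by 18 mm. Origin on the jig top, mid-width, axes as the jig's; face (towards -x) at x = 0; gap to the plate 23 to 31 mm at the start, 18 mm once the plate is flush. The spacer is home with its origin at x = -9 mm (touching the face; the rod has 2.5 mm of play in the eye), y = 0, z = 0 in this frame, x axes alike
- stop_back_eye (a point): centre of the eye of stop_back, at the top of its flange: 22 mm behind its face, 30 mm above the jig top; hole 13 mm, vertical, open below
- spacer: loose blue spacer, about 160 g, standing on the bench: block 18 (x) x 40 (y) x 26 mm high; on it an upright grip post 14 (x) x 16 (y) mm, 26 to 85 mm up; from it, 36 to 44 mm up, an arm 10 mm wide runs along +x to a steel rod, 8 mm thick, pointing down 31 mm from the origin. Origin at the centre of the underside; yaw up to 0.5 rad. Take the post across its y sides, about 65 mm up
- rod_tip (a point): round lower end of the spacer's rod, 31 mm along the spacer's +x from its origin and 8 mm above the level of its underside
- plate: loose white imaging plate with six round closed wells, about 150 g: 86 (x) x 128 (y) x 20 mm high, lying on the jig in front of the brackets; origin at the centre of its underside; its x axis points to the brackets
- bottle: bystander: amber bottle with white cap, 54 mm across, 110 mm high; origin at the centre of its underside
- dishes: bystander: pile of three clear lidded dishes (one body), 62 mm across, 38 mm high; origin at the centre of its underside
- jar: bystander: white jar with yellow cap, 44 mm across, 60 mm high; origin at the centre of its underside

How it is judged (in metres and radians):
On the way, in this order (a step that is already met when the one before it is completed fails the run):
1. the rod end has entered the eye of the bracket that stands back (horizontal distance between rod_tip and stop_back_eye below 0.0045 m and z of rod_tip in the frame of stop_back below 0.029 m), for 0.05 s.
2. the spacer stands fully down in the wide gap, let go (z of spacer in the frame of stop_back below 0.003 m and angle between spacer's own z axis and vertical below 0.08 rad and horizontal distance between rod_tip and stop_back_eye below 0.0045 m and z of rod_tip in the frame of stop_back below 0.012 m and angle between the x axis of spacer and the x axis of stop_back, either way round below 0.3 rad and x of spacer in the frame of stop_back below -0.006 m and contact force between the fingers and spacer below 0.1 N), for 0.2 s.
At the end, for the whole second after the job is handed in: Spacer upright, down (3 mm) between plate and stop_back, 2 mm from its face at most, rod through the eye, not touched; plate flat, square (0.02 rad), flush (2 mm), still, pushed by the fingers with over 2 N and bearing with over 1 N on the spacer or stop_near (all of step 2 and x of spacer in the frame of stop_back above -0.011 m and angle between the x axis of plate and the x axis of jig, either way round below 0.02 rad and angle between plate's own z axis and vertical below 0.04 rad and z of plate in the frame of jig below 0.015 m and x of plate in the frame of jig above -0.013 m and linear speed of plate below 0.01 m/s and contact force between the fingers and plate above 2 N and (contact force between plate and spacer above 1 N or contact force between plate and stop_near above 1 N)); the arm keeps its last pose, push and grip.
It fails at once if a bystander was disturbed (moved over 20 mm) (distance of any of bottle, dishes, jar from where it was at the start of the episode above 0.02 m).
It also fails if it takes over 48 s, if anything falls off the work surface, if the arm or the gripper's body presses on something with over 40 N, if the wrist force passes 120 N, or if a joint passes its speed limit or range.

ROBOT

A 7-joint arm with a two-finger parallel gripper is mounted at the origin on the work surface. World frame = base frame: x ahead of the robot, y to its left, z up, the work surface at z = 0. Lengths are in mm, angles in degrees, forces in N, time in s.
With the tool pointing down it reaches from about 425 to 875 mm from the base axis. Payload 8.4 kg.
Tool frame: the origin (TCP) lies midway between the tips of the shut fingers; the grasp point (between the pads) lies 19 mm behind it; y points along the fingers, z is the direction in which the jaws open and shut, and the axes are right-handed (so a half turn about y gives the same grasp; the last joint's range is limited). The gripper opens to 87 mm and grips with 3 to 60 N. Pads are 19 mm wide; open, the fingers measure 117 mm over their backs; the gripper's body (75 mm by 190 mm) begins 51 mm behind the grasp point.
Start: joints at [66.566, 19.091, 2.286, 83.961, -0.768, 76.965, -3.352], TCP at [198.141, -619.033, 189.346] pointing down, gripper open.
Joint ranges: [-147.57, 147.57], [-21.85, 119.76], [-74.77, 79.35], [14.55, 137.4], [-85.83, 265.84], [4.83, 119.75], [-152.11, 152.11]. Speed limits (degrees/s): [127.2, 127.2, 159.86, 159.86, 180, 180, 180].

INTERFACE

Orientations are given as [roll, pitch, yaw] about the fixed x, y, z axes, in that order (R = Rz(yaw) Ry(pitch) Rx(roll)).
In Python, from plant import env gives the robot as it stands. Calls block until the motion is done:
- env.movep(position, orientation): joint-space move of the TCP to a pose.
- env.line_to(position, orientation=None, max_speed=150, f_stop=None): straight line of the TCP; orientation=None keeps the orientation; max_speed is the mean speed in mm/s. With f_stop (N) it stops when the force on the tool has changed by that much, and returns True; else False.
- env.move_joints(angles): joint-space move.
- env.gripper_open() and env.grasp(): open the fingers fully, or close them until they stop; the grip force is fixed at half the most.
- env.sleep(seconds).
- env.inverse_kinematics(position, orientation): joint angles nearest the present ones, or None.
- env.get_state(): the state.
- env.get_image(name): name is "scene" or "top"; returns the picture (480x640x3 uint8, red, green, blue); there is no depth.
- env.camera_info(name): a dict with "fx", "fy", "cx", "cy" (pixels), "dist_coeffs" ([k1, k2, p1, p2, k3] as OpenCV has them; the pictures are not rectified), "R" (3x3) and "t" (3): a world point X has camera coordinates R X + t. Camera axes: x right, y down, z forward; pixel columns grow to the right and rows downward; lengths in mm; the calibration is good to about 2 mm. A picture is of the moment at which its call begins. camera_info takes no time and is no camera call.
A pose or a line that the arm cannot do raises env.Unreachable and nothing moves.
- env.hand_in(): hands the job in, once; it reports no verdict.
The state is a dict: "t": time; "q": joint angles; "dq": joint speeds; "effort": joint torques, N m; "position": TCP position; "ee_rot": TCP orientation; "ft_force": force on the tool from outside, world axes, zero at the start; "moment": the same for the moment, N m; "gripper_width": finger opening in mm.
Only numpy, scipy, OpenCV 4.12 (cv2) and the standard library are available. Lean on these libraries where they do the work, as an engineer would, in place of code of your own. Each camera call takes 0.05 s, during which the arm holds its last target.

## Working session

There is one attempt and no reset: what is moved stays moved. The work goes in short steps, each a Python script; the robot and the scene stay as the last script left them, time stands still between calls to the robot, and variables do not carry over. Pictures are saved under pics/ and viewed, and the job is handed in when it is done.

```bash
mkdir -p pics; ls
python3 - <<'E'
from plant import env
import cv2,json
for n in("scene","top"):
    im=env.get_image(n); cv2.imwrite(f"pics/{n}0.png",im[:,:,::-1])
    print({k:(v.tolist() if hasattr(v,'tolist') else v) for k,v in env.camera_info(n).items()})
print(env.get_state())
E
```

```text
pics
{'fx': 443.94260142588035, 'fy': 443.94260142588035, 'cx': 327.7953585685322, 'cy': 241.70902470541597, 'dist_coeffs': [0.018730132333706354, 0.0, 0.0, 0.0, 0.0], 'R': [[-0.6805640591355789, 0.7326728877125233, -0.004795938270736636], [0.6240877116363481, 0.5762474905985356, -0.5276867989284905], [-0.3838581633851371, -0.36211775597156676, -0.8494254771389345]], 't': [367.2367620806043, -389.4375138212605, 1106.7854642840293]}
{'fx': 551.9870434001645, 'fy': 551.9870434001645, 'cx': 325.04587355987616, 'cy': 247.1001451285786, 'dist_coeffs': [-0.17200273698794072, 0.0, 0.0, 0.0, 0.0], 'R': [[-0.021876068519114517, -0.9997504135953138, -0.004533005862128762], [-0.9975875209206115, 0.02212708358691549, -0.0657991662212115], [0.0658830458434943, 0.003082643011563797, -0.9978225902345805]], 't': [62.51153393620586, 589.014010915383, 1181.0378017534192]}
{'t': 0.1, 'q': array([66.56545072, 19.1289816 ,  2.28432723, 84.00390937, -0.76828249,
       76.96402272, -3.35139738]), 'dq': array([-0.04396399, -0.1006572 ,  0.09701061, -0.16874944,  0.04678289,
        0.12229525, -0.03498874]), 'effort': array([ 5.33884580e-03, -6.57820487e+01,  1.34099387e+00, -4.04705715e+01,
       -5.94801782e-02,  4.10892977e-02,  5.07860557e-05]), 'position': array([ 198.01429947, -618.63564123,  188.55161312]), 'ee_rot': array([-9.00815283e+01, -4.92820592e-03, -1.62249534e+02]), 'ft_force': array([-0.60195385,  0.11858459,  0.56523596]), 'moment': array([-0.04161404, -0.04271304, -0.01394284]), 'gripper_width': 86.82075756421635}
```

View pics/scene0.png

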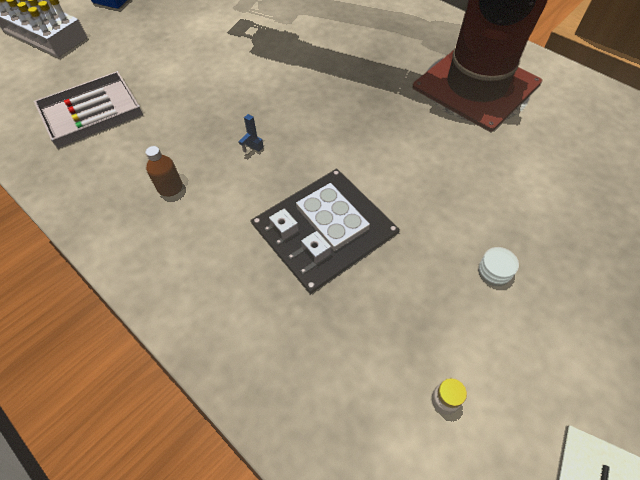

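View pics/top0.png

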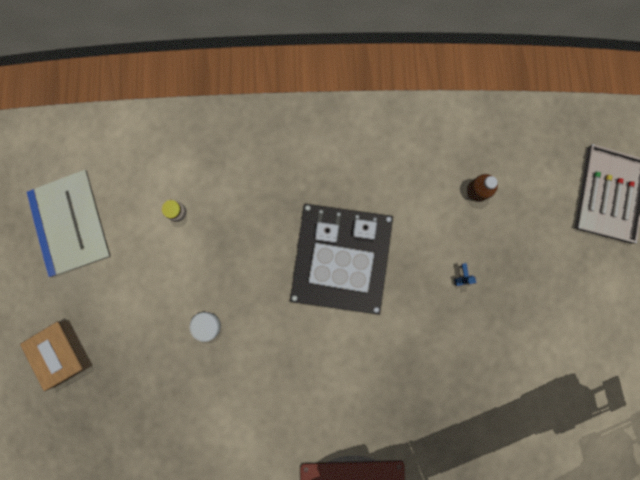

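Run:
```python
import cv2
a=cv2.imread("pics/top0.png");b=cv2.imread("pics/scene0.png")
cv2.imwrite("pics/c1.png",cv2.resize(a[195:325,280:400],None,fx=4.5,fy=4.5,interpolation=cv2.INTER_CUBIC))
cv2.imwrite("pics/c2.png",cv2.resize(a[255:295,440:490],None,fx=12,fy=12,interpolation=cv2.INTER_CUBIC))
cv2.imwrite("pics/c3.png",cv2.resize(b[160:300,240:410],None,fx=4.2,fy=4.2,interpolation=cv2.INTER_CUBIC))
cv2.imwrite("pics/c4.png",cv2.resize(b[105:165,225:280],None,fx=9,fy=9,interpolation=cv2.INTER_CUBIC))
```

```text
(no output)
```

View pics/c1.png

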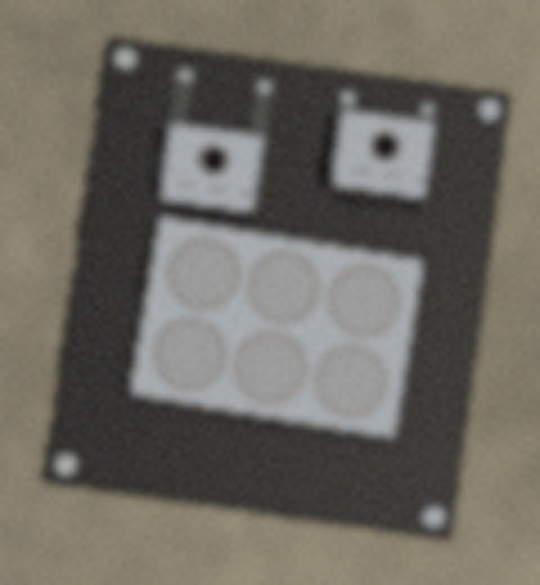

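View pics/c2.png

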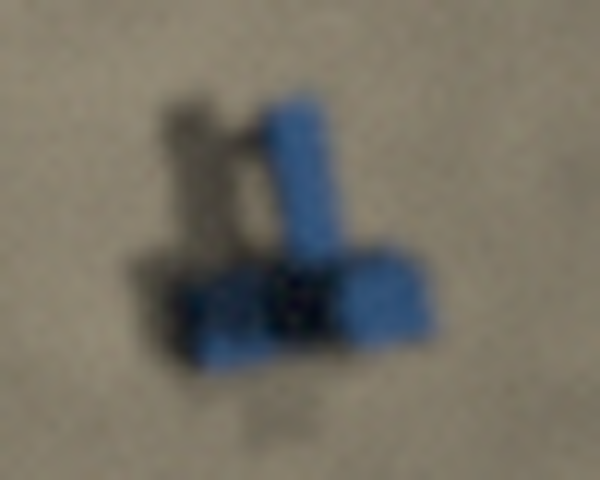

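View pics/c3.png

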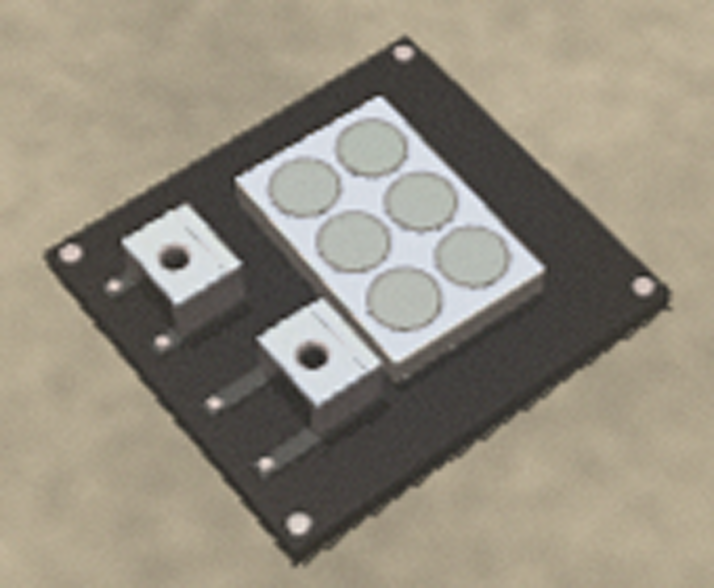

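View pics/c4.png

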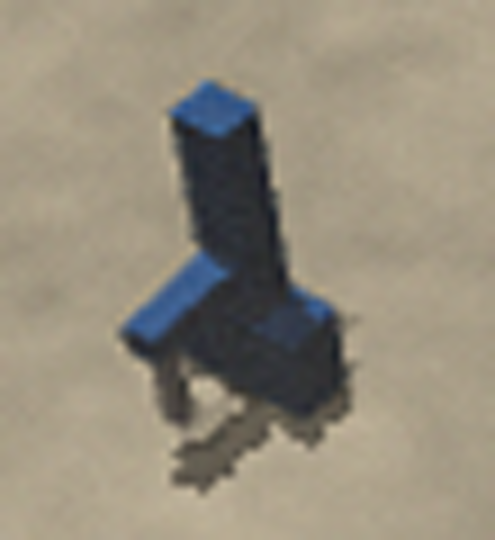

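```bash
cat > h.py <<'E'
import numpy as np, cv2
from plant import env
def cam(n):
    c=env.camera_info(n); K=np.array([[c['fx'],0,c['cx']],[0,c['fy'],c['cy']],[0,0,1.]])
    return K,np.array(c['dist_coeffs']),np.array(c['R']),np.array(c['t'])
def cast(n,px,z):
    K,d,R,t=cam(n); p=cv2.undistortPoints(np.asarray(px,float).reshape(-1,1,2),K,d).reshape(-1,2)
    v=np.c_[p,np.ones(len(p))]@R; o=-R.T@t
    return (o+v*((z-o[2])/v[:,2])[:,None])[:,:2]
def proj(n,X):
    K,d,R,t=cam(n); return cv2.projectPoints(np.asarray(X,float).reshape(-1,1,3),cv2.Rodrigues(R)[0],t,K,d)[0].reshape(-1,2)
def tri(pt,ps):
    A=[];b=[]
    for n,p in(("top",pt),("scene",ps)):
        K,d,R,t=cam(n);u=cv2.undistortPoints(np.array(p,float).reshape(1,1,2),K,d).ravel()
        for i in(0,1): A.append(R[i]-u[i]*R[2]); b.append(u[i]*t[2]-t[i])
    return np.linalg.lstsq(np.array(A),np.array(b),rcond=None)[0]
def blobs(mask,amin=1):
    n,l,s,c=cv2.connectedComponentsWithStats(mask.astype(np.uint8)); return [(s[i,4],c[i].round(2),s[i,:4]) for i in range(1,n) if s[i,4]>=amin],l
E
cat > m.py <<'E'
from h import *
win={"top":(280,195,400,325),"scene":(240,160,410,300)}
sw={"top":(440,250,490,295),"scene":(225,105,280,165)}
for n in("top","scene"):
    im=cv2.imread(f"pics/{n}0.png").astype(int); x0,y0,x1,y1=win[n]
    c=im[y0:y1,x0:x1]; s=c.sum(2)
    # jig outline
    m=((s<255)|((c[:,:,0]>c[:,:,2]-5)))  # dark or grayish/white
    b,l=blobs(m,3000); lab=l[l.shape[0]//2,l.shape[1]//2]
    mm=(l==b[0][0]) if 0 else (l==np.bincount(l[l>0]).argmax())
    mm=cv2.morphologyEx(mm.astype(np.uint8),cv2.MORPH_OPEN,np.ones((5,5)))
    ct=max(cv2.findContours(mm,0,cv2.CHAIN_APPROX_NONE)[0],key=cv2.contourArea).reshape(-1,2)+[x0,y0]
    P=cast(n,ct,12).astype(np.float32); r=cv2.minAreaRect(P); print(n,"jig",r, cv2.boxPoints(r).round(1).tolist())
    # white plate
    w=s>(380 if n=="top" else 400); w&=mm>0
    b,l=blobs(w,25)
    for i,(a,ce,bb) in enumerate(b): print("white",a,ce+[x0,y0],bb)
    # eyes: dark holes inside white
    x0,y0,x1,y1=sw[n];c=im[y0:y1,x0:x1]
    m=(c[:,:,0]-c[:,:,2]>45); b,l=blobs(m,5)
    for a,ce,bb in b: print("blue",a,ce+[x0,y0],bb)
E
python3 m.py
```

```text
top jig ((565.6412353515625, 15.010414123535156), (200.24131774902344, 219.14137268066406), 80.68384552001953) [[441.29998779296875, -66.0999984741211], [657.5999755859375, -101.5], [690.0, 96.0999984741211], [473.70001220703125, 131.5]]
white 312 [364.66 228.89] [74 24 22 20]
white 309 [326.56 231.92] [36 28 22 19]
white 2309 [341.11 267.34] [29 49 65 48]
blue 44 [464.98 270.2 ] [23 14  5 13]
blue 37 [471.22 279.68] [28 27  7  6]
blue 10 [459.  283.5] [17 33  5  2]
scene jig ((567.9916381835938, 17.98389434814453), (204.88674926757812, 220.10157775878906), 80.76175689697266) [[442.8999938964844, -65.5], [660.2000122070312, -100.80000305175781], [693.0999755859375, 101.4000015258789], [475.79998779296875, 136.8000030517578]]
white 395 [342.7  203.91] [83 23 36 44]
white 66 [315.15 194.71] [70 31 10  8]
white 50 [302.86 201.1 ] [59 37  9  9]
white 85 [312.58 205.2 ] [67 41 12  9]
white 236 [324.84 211.83] [77 41 15 22]
white 170 [338.18 215.85] [93 47 11 18]
white 314 [282.99 219.97] [29 49 28 23]
white 58 [311.79 215.21] [68 52  8  8]
white 64 [363.45 220.91] [120  54  10  12]
white 71 [324.06 228.58] [80 65  9  9]
white 78 [349.54 231.14] [105  68  11   8]
white 347 [315.73 243.05] [61 71 28 26]
white 30 [334.5 241. ] [92 79  6  5]
blue 34 [248.21 116.79] [19  9  9  6]
blue 41 [244.17 137.78] [14 28 11 10]
blue 7 [259.57 138.57] [33 32  4  4]
```

```bash
cat > m2.py <<'E'
from h import *
import sys
tag=sys.argv[1] if len(sys.argv)>1 else "0"
g={n:cv2.imread(f"pics/{n}{tag}.png").astype(float).sum(2)/3 for n in("top","scene")}
def dark(n,c,r):
    c=np.array(c);yy,xx=np.mgrid[0:480,0:640]; k=(xx-c[0])**2+(yy-c[1])**2<=r*r
    bg=np.percentile(g[n][k],60); w=np.clip(bg-25-g[n],0,None)*k
    return np.array([(w*xx).sum(),(w*yy).sum()])/w.sum()
E={}
if __name__=="__main__":
  for nm,t,s in(("back",(365.3,227.5),(281.5,221.5)),("near",(327.4,230.3),(314.5,244.5))):
    a=dark("top",t,5);b=dark("scene",s,5)
    print(nm,a,b,cast("top",a,42),cast("scene",b,42),tri(a,b))
  # spacer
  def cc(n,a,z): print(n,a,z,cast(n,a,z))
  cc("top",(471.22,279.68),85);cc("scene",(248.21,116.79),85);print(tri((471.22,279.68),(248.21,116.79)))
  cc("top",(464.98,270.2),44);cc("scene",(244.17,137.78),44)
E
python3 m2.py
```

```text
back [365.12117024 226.99424096] [281.1324172 221.2644193] [[629.99443307 -37.27554653]] [[630.61124706 -35.96729945]] [630.00292513 -37.2214942   40.13245426]
near [326.98397596 230.02781445] [314.01698819 244.58592818] [[625.26010446  44.50857333]] [[625.71952189  45.76793886]] [625.21006742  44.75380961  40.30453626]
top (471.22, 279.68) 85 [[ 511.55424069 -252.07971666]]
scene (248.21, 116.79) 85 [[ 511.06531782 -253.04424345]]
[ 511.66385168 -251.88989499   86.11249472]
top (464.98, 270.2) 44 [[ 532.27512084 -249.85626144]]
scene (244.17, 137.78) 44 [[ 534.2607916 -249.7335037]]
```

Run:
```python
from h import *
for y in(7.5,-172.5,187.5): print(y,env.inverse_kinematics([511.3,-252.5,46],[-90,0,y]))
for y in(-9.3,170.7): print(y,env.inverse_kinematics([600,-32,58],[-90,0,y]),env.inverse_kinematics([510,20,18],[-90,0,y]))
```

```text
7.5 [ 48.76225477  19.91824858 -31.94977584 103.28683683  11.99408857
  60.17118697 109.84497938]
-172.5 [ 33.95209511  17.54729126 -14.21864802 104.03985902   4.95544471
  59.01359407 -64.68592543]
187.5 [ 33.95209511  17.54729126 -14.21864802 104.03985902   4.95544471
  59.01359407 -64.68592543]
-9.3 [ 29.96240777  24.0879012  -38.70738315  98.10993636  16.55028884
  63.63465245  66.95602886] [ 35.02715523  18.84181732 -47.94777008 112.09646686  16.77503878
  56.19002151  59.83063575]
170.7 [  22.87476893   22.10339366  -29.53333594   98.46445297   12.05886568
   62.59995136 -109.73526006] [  27.05741883   16.48857218  -38.48063712  112.42598959   12.42499244
   55.16736259 -116.72967722]
```

Run:
```python
from h import *
O=[-90,0,-172.5]
env.movep([511.3,-252.5,150],O)
s=env.get_state();print(s['t'],s['position'],s['ee_rot'])
env.line_to([511.3,-252.5,46],O,f_stop=15)
s=env.get_state();print(s['t'],s['position'],s['ft_force'],s['gripper_width'])
env.grasp()
s=env.get_state();print(s['t'],s['position'],s['ft_force'],s['gripper_width'])
env.line_to([511.3,-252.5,130],O)
s=env.get_state();print(s['t'],s['position'],s['ft_force'],s['gripper_width'])
for n in("scene","top"): cv2.imwrite(f"pics/{n}1.png",env.get_image(n)[:,:,::-1])
b=cv2.imread("pics/scene1.png");a=cv2.imread("pics/top1.png")
c=np.hstack([cv2.resize(b[60:180,190:310],(390,390)),cv2.resize(a[215:335,410:530],(390,390))]);cv2.imwrite("pics/d1.png",c)
```

```text
1.8583 [ 510.80747241 -253.92095869  150.04502674] [-8.99724309e+01 -9.43228365e-03 -1.72603758e+02]
2.7 [ 511.88218836 -252.8745571    46.86473951] [-0.17789632  0.46011536  0.51504763] 86.9835872042274
3.8583 [ 511.27149723 -252.56241318   45.98957362] [-0.01702635  0.44868316 -0.10124889] 15.057895802658933
4.5667 [ 510.72036001 -252.26206482  129.03084431] [ 0.04807971  0.15646095 -0.63518175] 15.674471041339492
```

View pics/d1.png

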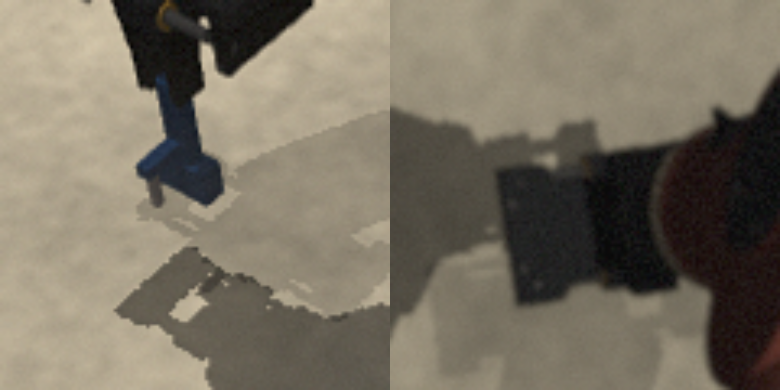

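Run:
```python
from h import *
O=[-90,0,170.7]
env.movep([599.7,-31.6,140],O)
env.line_to([599.7,-31.6,98],O)
env.sleep(0.3)
s=env.get_state();print(s['t'],s['position'],s['ee_rot'],s['gripper_width'])
for n in("scene","top"): cv2.imwrite(f"pics/{n}2.png",env.get_image(n)[:,:,::-1])
b=cv2.imread("pics/scene2.png")
cv2.imwrite("pics/d2.png",cv2.resize(b[170:260,240:340],None,fx=6.5,fy=6.5,interpolation=cv2.INTER_CUBIC))
```

```text
6.3417 [600.23757772 -31.6644564   98.87912803] [-9.00060080e+01  7.89334806e-02  1.70696538e+02] 15.340906123394658
```

View pics/d2.png

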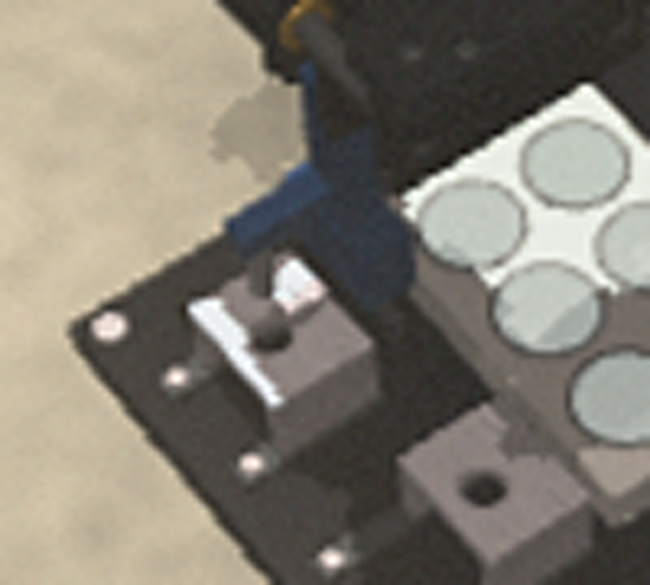

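View pics/top2.png

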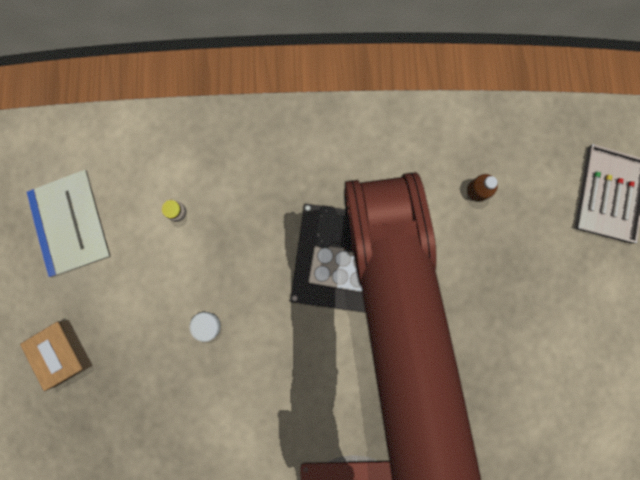

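Run:
```python
from h import *
th=np.radians(-9.3);d=np.array([np.cos(th),np.sin(th)])
T=np.array([600.24,-31.66]);u=98.88-46
pts=[]
for z in(8,20,36,44): pts.append([*(T+31*d),u+z])
pts+= [[*(T+36*d),u+44],[630.3,-36.6,42]]
p=proj("scene",pts);print(p.round(1));print(((p-[240,170]+.5)*6.5).round())
b=cv2.imread("pics/scene2.png")
c=cv2.resize(b[200:230,262:302],None,fx=20,fy=20,interpolation=cv2.INTER_NEAREST)
c=np.clip(c.astype(float)*1.6,0,255).astype(np.uint8)
for q in p: cv2.circle(c,tuple(int(v) for v in (q-[262,200]+.5)*20),3,(0,0,255),-1)
cv2.imwrite("pics/d3.png",c)
```

```text
[[279.8 215.4]
 [279.2 211.6]
 [278.3 206.4]
 [277.9 203.8]
 [275.6 205.1]
 [281.  221. ]]
[[262. 298.]
 [258. 274.]
 [252. 240.]
 [249. 223.]
 [234. 232.]
 [270. 335.]]
```

View pics/d3.png

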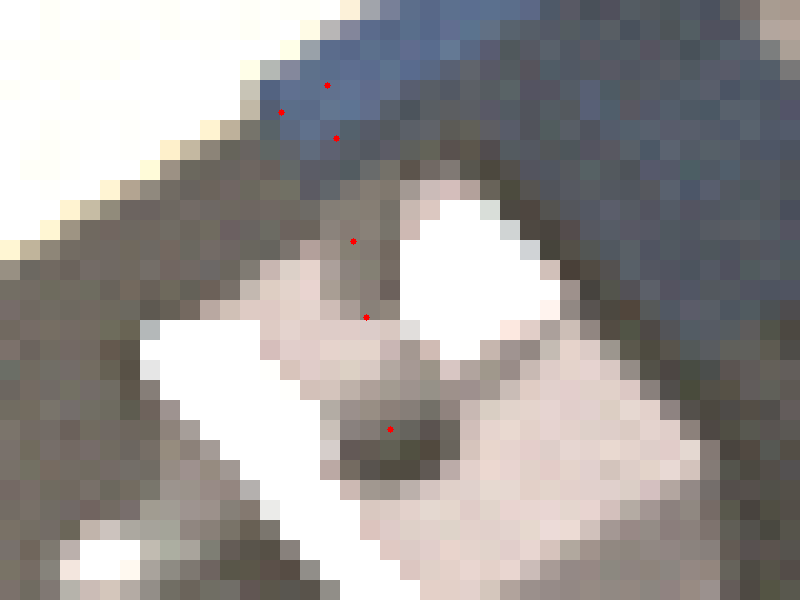

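Run:
```python
from h import *
th=np.radians(-9.3);d=np.array([np.cos(th),np.sin(th)])
T=np.array([599.7,-31.6])-1.0*d
O=[-90,0,170.7]
env.line_to([*T,81],O,max_speed=60)
for z in(70,60,57.5):
    r=env.line_to([*T,z],O,max_speed=30,f_stop=8)
    s=env.get_state();print(r,s['t'],s['position'].round(2),s['ft_force'].round(2),s['moment'].round(2),s['gripper_width'])
    if r: break
b=env.get_image("scene")[:,:,::-1];cv2.imwrite("pics/scene3.png",b)
cv2.imwrite("pics/d4.png",cv2.resize(b[170:260,240:340],None,fx=6.5,fy=6.5,interpolation=cv2.INTER_CUBIC))
```

```text
False 7.3917 [598.6  -31.42  69.84] [-0.85  0.12 -2.2 ] [ 0.   -0.01 -0.08] 15.313506366730705
False 7.875 [598.57 -31.41  59.8 ] [-0.09  0.24 -1.44] [ 0.07  0.01 -0.01] 15.329470080568182
False 8.125 [599.18 -31.54  57.93] [-0.31 -0.56  2.54] [-0.09  0.02 -0.05] 15.440928532395962
```

View pics/d4.png

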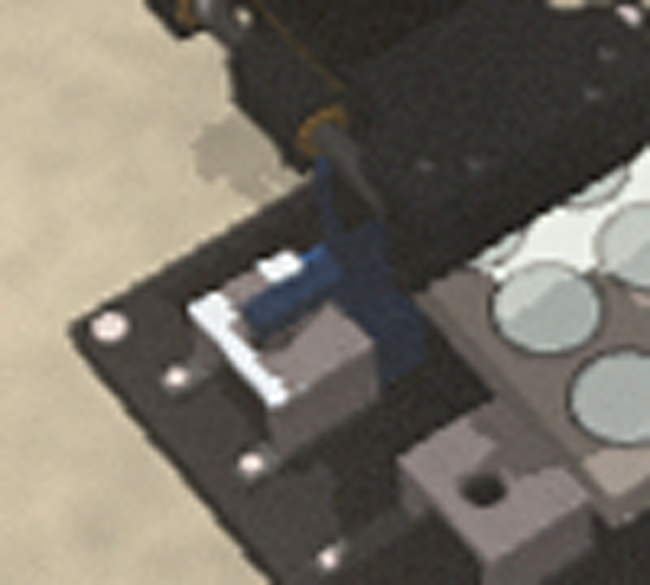

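Run:
```python
from h import *
th=np.radians(-9.3);d=np.array([np.cos(th),np.sin(th)]);nrm=np.array([-d[1],d[0]])
im=cv2.imread("pics/top0.png").astype(int);m=np.zeros((480,640),bool);m[240:300,300:385]=(im.sum(2)>330)[240:300,300:385]
b,l=blobs(m,500);print([x[:2] for x in b]);k=np.bincount(l[l>0]).argmax()
ct=max(cv2.findContours((l==k).astype(np.uint8),0,cv2.CHAIN_APPROX_NONE)[0],key=len).reshape(-1,2)
r=cv2.minAreaRect(cast("top",ct,32).astype(np.float32));print("plate",r)
c=np.array(r[0]);J=np.array([566,15.7]);print("plate in jig",(c-J)@d,(c-J)@nrm,"eye",(np.array([630.3,-36.6])-J)@d,(np.array([630.3,-36.6])-J)@nrm)
O=[-90,0,170.7];T=np.array([599.7,-31.6])-1.0*d
env.gripper_open()
s=env.get_state();print(s['t'],s['position'].round(2),s['ft_force'].round(2),s['gripper_width'])
env.line_to([*T,165],O)
Q=J+d*((c-J)@d-43-40)
env.movep([*Q,120],O)
s=env.get_state();print(s['t'],s['position'].round(2),s['ft_force'].round(2))
for n in("scene","top"): cv2.imwrite(f"pics/{n}4.png",env.get_image(n)[:,:,::-1])
a=cv2.imread("pics/scene4.png")
cv2.imwrite("pics/d5.png",cv2.resize(a[160:300,240:410],None,fx=4.5,fy=4.2,interpolation=cv2.INTER_CUBIC))
```

```text
[(np.int32(2426), array([341.11, 267.28]))]
plate ((545.3403930664062, 16.00469207763672), (128.875244140625, 86.9638442993164), 79.06604766845703)
plate in jig -20.437290605140717 -3.0379843044025803 eye 71.90670240866345 -41.2214282711299
9.5083 [598.74 -31.44  57.52] [-0.1  -0.04 -0.21] 87.15019170405162
11.0417 [463.69  32.24 119.69] [0.55 0.41 0.48]
```

View pics/d5.png

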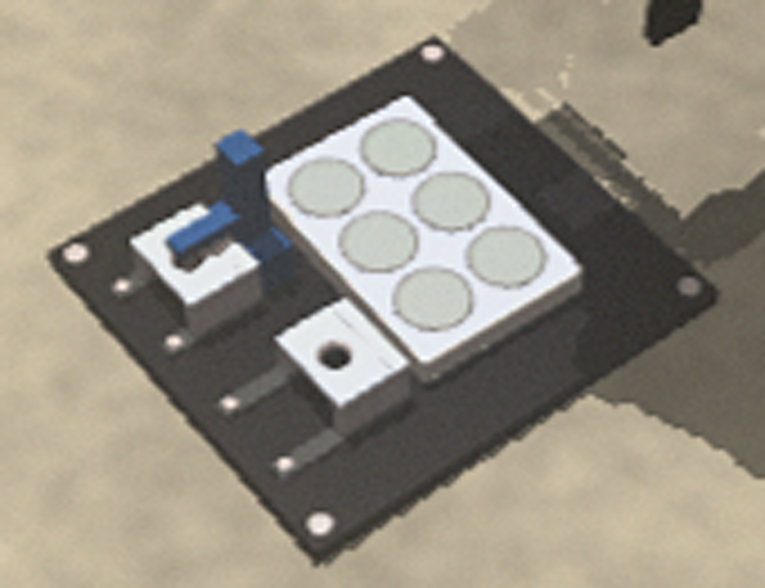

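View pics/top4.png

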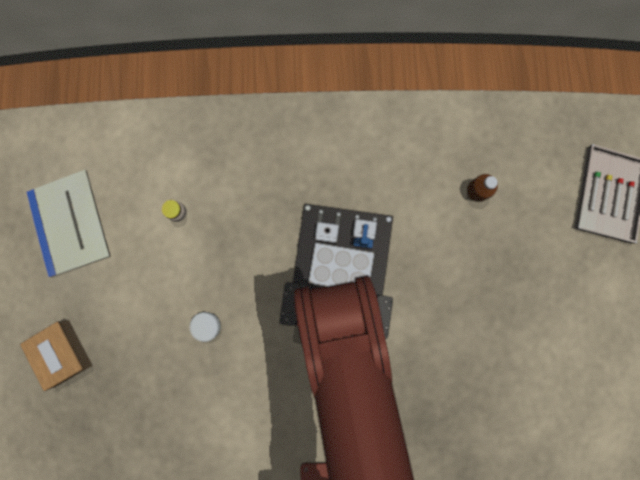

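Run:
```python
from h import *
th=np.radians(-9.3);d=np.array([np.cos(th),np.sin(th)]);nrm=np.array([-d[1],d[0]]);J=np.array([566,15.7])
O=[-90,0,170.7]
P=lambda x:J+d*x-1.5*nrm
def st(r):
    s=env.get_state();p=s['position'];f=s['ft_force'];print(r,round(s['t'],2),"jx %.2f jy %.2f z %.2f"%((p[:2]-J)@d,(p[:2]-J)@nrm,p[2]),"f",f@[*d,0],f@[*nrm,0],f[2],s['ee_rot'].round(2),s['moment'].round(2))
r=env.line_to([*P(-100),60],O);r=env.line_to([*P(-100),18.5],O,max_speed=80,f_stop=8);st(r)
r=env.line_to([*P(-80),18.5],O,max_speed=40,f_stop=8);st(r)
r=env.line_to([*P(-50),18.5],O,max_speed=15,f_stop=10);st(r)
env.sleep(.3);st(0)
for n in("scene","top"): cv2.imwrite(f"pics/{n}5.png",env.get_image(n)[:,:,::-1])
a=cv2.imread("pics/scene5.png")
cv2.imwrite("pics/d6.png",cv2.resize(a[160:300,240:410],None,fx=4.5,fy=4.2,interpolation=cv2.INTER_CUBIC))
```

```text
False 12.36 jx -99.78 jy -1.38 z 18.75 f 0.8211279605617661 -0.08216369929893783 0.23730935224090643 [-9.001e+01  1.000e-02  1.707e+02] [0.08 0.05 0.04]
False 13.01 jx -80.16 jy -1.50 z 18.35 f -1.0492203660768222 0.13200849988151675 -0.08789576522221632 [-9.000e+01 -3.000e-02  1.707e+02] [ 0.06  0.02 -0.02]
False 15.16 jx -50.03 jy -1.46 z 18.51 f -0.028523541631956924 0.8722342482075328 0.5279499509996084 [-90.    0.  170.7] [ 0.08  0.03 -0.04]
0 15.46 jx -49.96 jy -1.50 z 18.53 f -0.14842640957637065 -0.4798662171725183 0.2287880101048721 [-9.000e+01  1.000e-02  1.707e+02] [0.06 0.02 0.04]
```

View pics/d6.png

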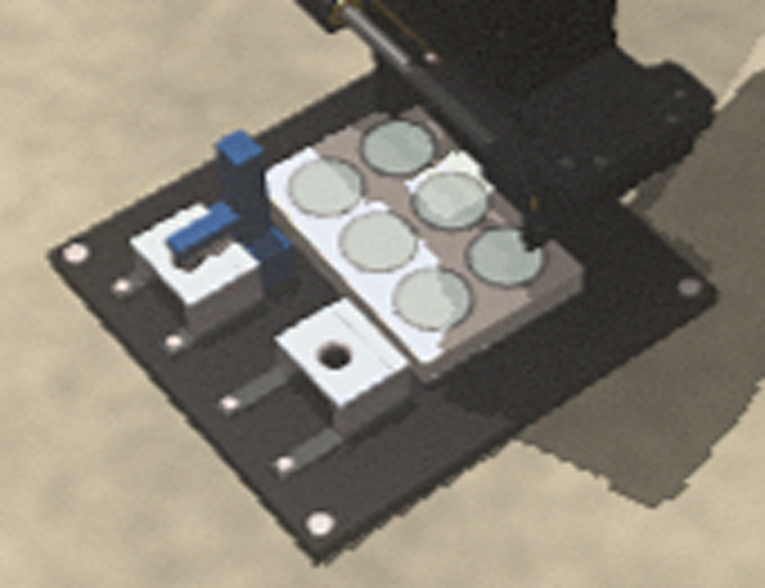

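```bash
cat > p.py <<'E'
from h import *
th=np.radians(-9.3);d=np.array([np.cos(th),np.sin(th)]);nrm=np.array([-d[1],d[0]]);J=np.array([566,15.7])
O=[-90,0,170.7]
P=lambda x:J+d*x-1.0*nrm
def st(r):
    s=env.get_state();p=s['position'];f=s['ft_force'];print(r,round(s['t'],2),"jx %.2f jy %.2f z %.2f"%((p[:2]-J)@d,(p[:2]-J)@nrm,p[2]),"f",(f@[*d,0]).round(2),(f@[*nrm,0]).round(2),f[2].round(2),s['ee_rot'].round(2),s['gripper_width'])
def pic(k):
    for n in("scene","top"): cv2.imwrite(f"pics/{n}{k}.png",env.get_image(n)[:,:,::-1])
    a=cv2.imread(f"pics/scene{k}.png")
    cv2.imwrite(f"pics/d{k}.png",cv2.resize(a[160:300,240:410],None,fx=4.5,fy=4.2,interpolation=cv2.INTER_CUBIC))
E
python3 - <<'E'
from p import *
env.line_to([*P(-50),30],O,max_speed=60); env.line_to([*P(-92),30],O,max_speed=120)
env.grasp();st(0)
r=env.line_to([*P(-92),19],O,max_speed=40,f_stop=6);st(r)
if not r:
  r=env.line_to([*P(-78),19],O,max_speed=40,f_stop=8);st(r)
  r=env.line_to([*P(-55),19],O,max_speed=15,f_stop=10);st(r)
  env.sleep(.3);st(0)
pic(7)
E
```

```text
0 17.93 jx -92.01 jy -1.00 z 30.00 f -0.07 -0.04 0.2 [-90.    0.  170.7] 0.42277230165779994
False 18.35 jx -92.34 jy -1.01 z 18.61 f 1.0 0.83 -1.01 [-9.0000e+01 -5.0000e-02  1.7071e+02] 0.22846929859773388
False 18.85 jx -77.89 jy -0.96 z 18.92 f -0.09 -0.23 0.04 [-9.0010e+01 -1.0000e-02  1.7069e+02] 0.23878802230003845
False 20.53 jx -55.06 jy -1.03 z 18.99 f -0.2 -0.26 -0.1 [-90.   -0.  170.7] 0.8390488582310912
0 20.83 jx -55.03 jy -1.00 z 19.01 f 0.08 0.31 0.38 [-90.   -0.  170.7] 0.2346569519382122
```

View pics/d7.png

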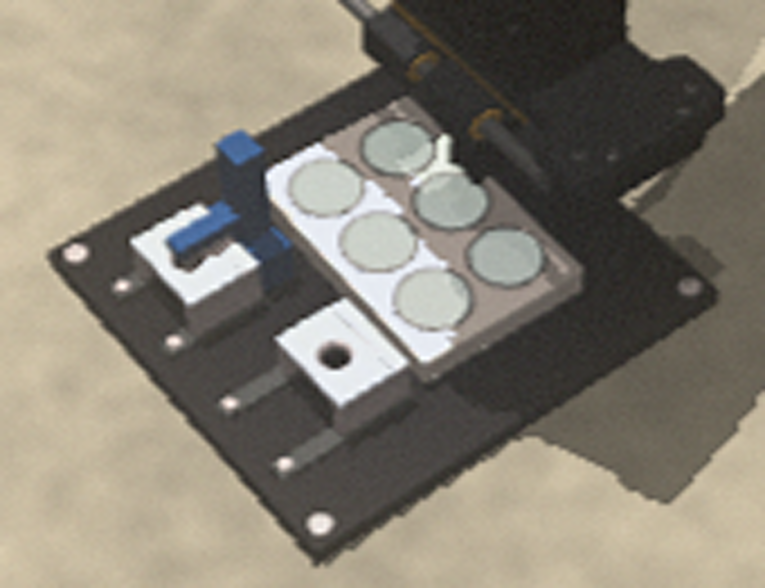

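Run:
```python
from p import *
p=P(-55);pe=P(-63.4)
q=proj("scene",[[*p,19],[*p,38],[*p,70],[*pe,32]]);print(q)
a=cv2.imread("pics/scene7.png")[165:235,300:400]
c=np.clip(cv2.resize(a,None,fx=8,fy=8,interpolation=cv2.INTER_CUBIC).astype(float)*2,0,255).astype(np.uint8)
for i,v in enumerate(q): cv2.circle(c,tuple(int(t) for t in (v-[300,165]+.5)*8),4,[(0,0,255),(0,255,0),(255,0,0),(0,255,255)][i],-1)
cv2.imwrite("pics/d8.png",c)
```

```text
[[345.98567261 208.32141682]
 [346.27749595 202.58100507]
 [346.79461295 192.41386681]
 [349.4867461  202.30773675]]
```

View pics/d8.png

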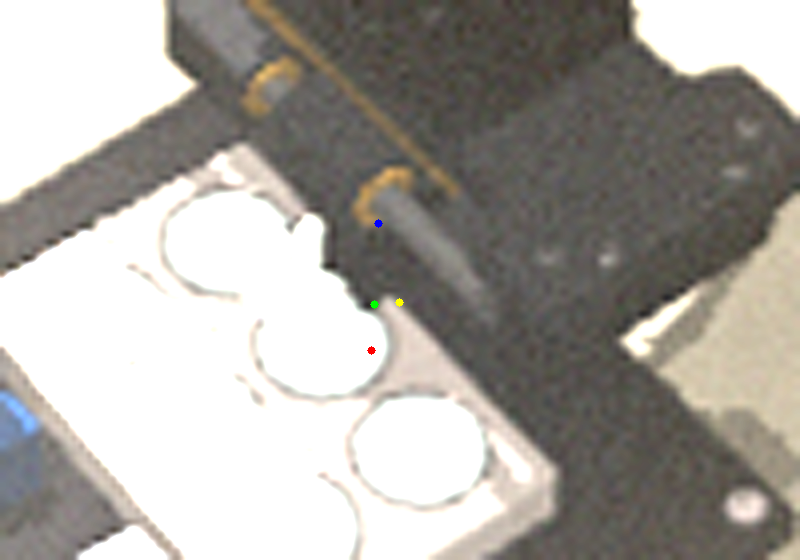

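Run:
```python
from p import *
q=proj("scene",[[510.7,-252.3,z] for z in(129,139,148,168)]);print(q)
a=cv2.imread("pics/scene1.png")[60:140,205:305]
c=np.clip(cv2.resize(a,None,fx=8,fy=7.5,interpolation=cv2.INTER_CUBIC).astype(float)*2,0,255).astype(np.uint8)
for i,v in enumerate(q): cv2.circle(c,tuple(int(t) for t in (v-[205,60]+.5)*[8,7.5]),4,[(0,0,255),(0,255,0),(255,0,0),(0,255,255)][i],-1)
cv2.imwrite("pics/d9.png",c)
```

```text
[[245.11772652 100.00221872]
 [244.28901212  95.96624419]
 [243.52902445  92.26570014]
 [241.79024993  83.80181551]]
```

View pics/d9.png

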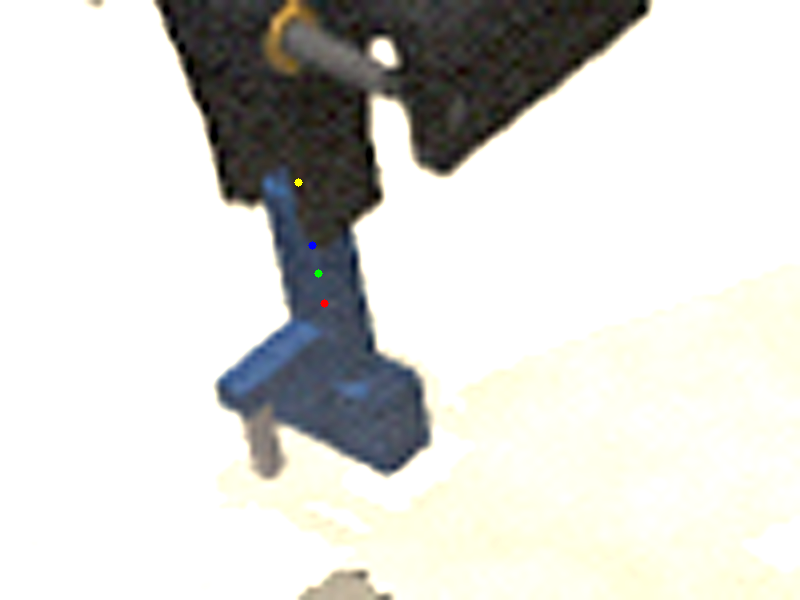

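The pictures show the finger ends about 18 mm above the reported TCP, so the fingers passed over the plate without touching it. I'll back off, feel for the jig top with the fingers, then push lower.

Run:
```python
from p import *
env.line_to([*P(-55),30],O,max_speed=60); env.line_to([*P(-94),30],O,max_speed=120)
env.line_to([*P(-94),8],O,max_speed=60,f_stop=6);st(0)
r=env.line_to([*P(-94),-9],O,max_speed=15,f_stop=5);st(r)
pic(10)
```

```text
0 22.26 jx -94.27 jy -0.95 z 7.51 f 0.46 0.03 0.01 [-9.0000e+01 -6.0000e-02  1.7071e+02] 0.39155631136550745
False 23.54 jx -93.90 jy -0.97 z -8.91 f -0.7 0.72 -0.0 [-9.000e+01  1.000e-02  1.707e+02] 0.5511464465909736
```

View pics/d10.png

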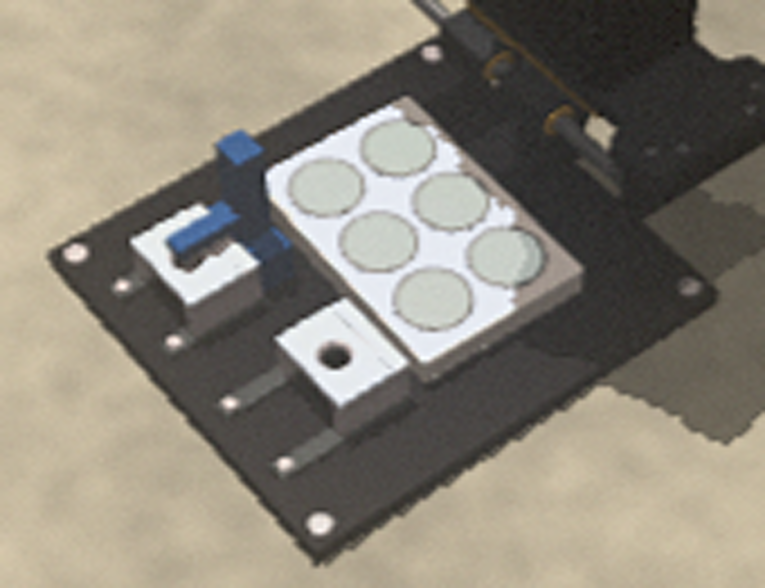

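Run:
```python
from p import *
r=env.line_to([*P(-78),-7],O,max_speed=40,f_stop=8);st(r)
r=env.line_to([*P(-55),-7],O,max_speed=15,f_stop=10);st(r)
env.sleep(.3);st(0)
pic(11)
```

```text
False 24.19 jx -78.01 jy -0.98 z -7.13 f 0.23 0.24 -0.34 [-9.000e+01 -2.000e-02  1.707e+02] 0.49228694629893577
True 25.12 jx -65.99 jy -1.55 z -7.67 f 0.09 -0.1 0.37 [-89.94  -0.2  170.69] 0.3804842375530553
0 25.43 jx -66.62 jy -1.60 z -7.88 f -0.11 0.15 0.34 [-89.93  -0.23 170.7 ] 0.5133942393654848
```

View pics/d11.png

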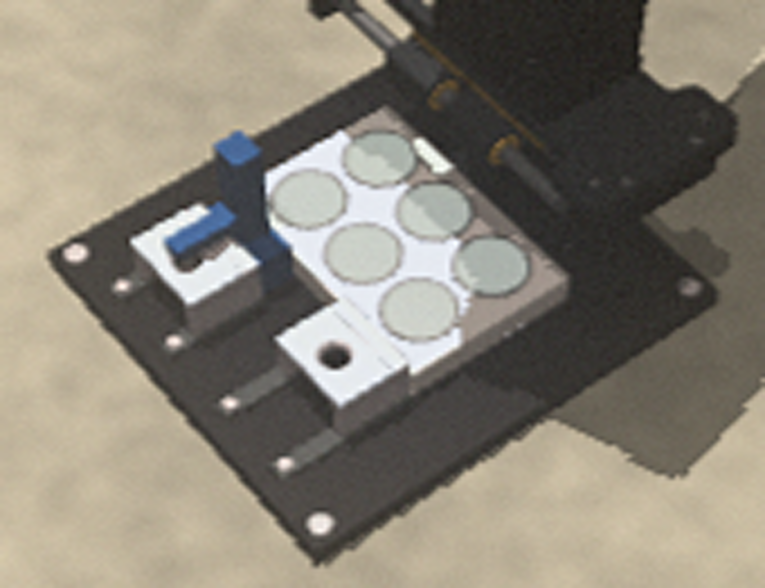

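Run:
```python
from p import *
for x in (-66,-65,-64,-63,-62):
    env.line_to([*P(x),-7],O,max_speed=15); env.sleep(.25); 
    f=np.mean([env.get_state()['ft_force'] for _ in range(3)],0); st(x)
    if -(f@[*d,0])>8: break
pic(12)
```

```text
-66 26.02 jx -66.03 jy -1.02 z -7.01 f 1.02 -0.17 0.46 [-90.   -0.  170.7] 0.6651798503605297
-65 26.52 jx -65.42 jy -1.09 z -7.17 f -3.88 -0.23 1.19 [-8.999e+01 -4.000e-02  1.707e+02] 0.45275659452306094
-64 27.02 jx -65.32 jy -1.22 z -7.31 f -7.58 -0.27 3.53 [-8.9960e+01 -1.4000e-01  1.7071e+02] 0.43448923447788823
-63 27.52 jx -65.31 jy -1.22 z -7.45 f -11.43 -1.56 6.43 [-89.94  -0.24 170.72] 0.5463404813706991
```

Run:
```python
import cv2,numpy as np
a=cv2.imread("pics/top12.png")[195:325,285:400];b=cv2.imread("pics/scene12.png")[165:285,245:380]
cv2.imwrite("pics/e12.png",np.hstack([cv2.resize(a,(400,452),interpolation=cv2.INTER_CUBIC),cv2.resize(b,(400,452),interpolation=cv2.INTER_CUBIC)]))
```

```text
(no output)
```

View pics/e12.png

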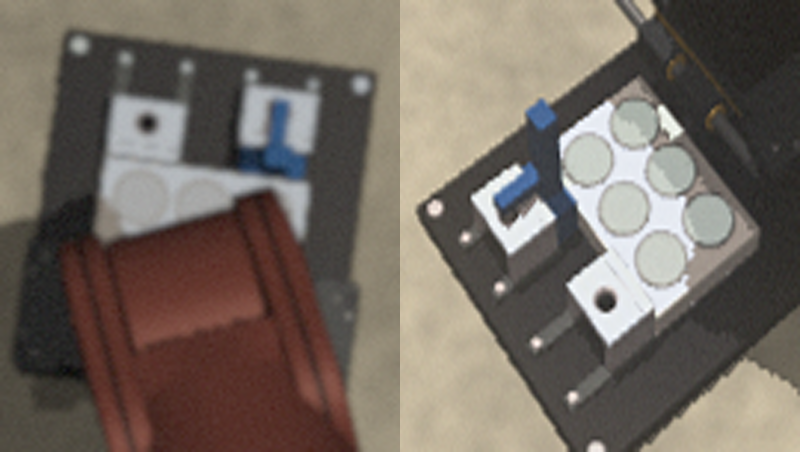

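```bash
cat > w.py <<'E'
from p import *
def wells(k,n="scene",win=(285,175,375,255)):
    im=cv2.imread(f"pics/{n}{k}.png");x0,y0,x1,y1=win
    c=cv2.resize(im[y0:y1,x0:x1],None,fx=6,fy=6,interpolation=cv2.INTER_CUBIC);g=cv2.cvtColor(c,cv2.COLOR_BGR2GRAY)
    t=cv2.adaptiveThreshold(g,255,cv2.ADAPTIVE_THRESH_MEAN_C,cv2.THRESH_BINARY_INV,21,3)
    out=[]
    for ct in cv2.findContours(t,cv2.RETR_LIST,cv2.CHAIN_APPROX_NONE)[0]:
        h=cv2.convexHull(ct)
        if len(h)<8: continue
        (e,ax,an)=cv2.fitEllipse(h); A=np.pi*ax[0]*ax[1]/4
        if 5000<A<14000 and max(ax)<150 and min(ax)>60 and abs(cv2.contourArea(h)/A-1)<.06: out.append((np.array(e)/6-.5+.5/6+[x0,y0],round(A),np.round(ax)))
    return out,t,c
for k in(4,12):
    o,t,c=wells(k)
    P2=cast("scene",[x[0] for x in o],32)-J
    for x,p in sorted(zip(o,P2),key=lambda z:tuple(z[0][0])): print(k,x[0].round(1),x[1],x[2],"jig",(p@d).round(1),(p@nrm).round(1))
cv2.imwrite("pics/t12.png",np.hstack([c,cv2.cvtColor(t,8)])[:, :][::1] if 0 else c)
E
python3 w.py
```

```text
4 [312.  204.3] 7584 [ 89. 108.] jig -2.2 -42.7
4 [312.2 204.3] 5118 [72. 91.] jig -2.4 -42.6
4 [323.7 217.3] 8111 [ 93. 110.] jig -1.3 -3.7
4 [323.8 217.2] 5543 [76. 93.] jig -1.6 -3.8
4 [328.1 194.9] 7371 [ 88. 107.] jig -41.3 -41.6
4 [335.7 230.9] 8552 [ 96. 113.] jig 0.0 35.2
4 [335.9 230.9] 5865 [79. 95.] jig -0.3 35.4
4 [339.9 207.6] 5271 [74. 91.] jig -40.4 -2.7
4 [339.9 207.8] 7822 [ 91. 109.] jig -40.1 -2.3
4 [352.1 220.8] 8118 [ 93. 111.] jig -39.3 36.3
4 [352.1 220.7] 5553 [77. 92.] jig -39.5 36.2
12 [308.2 207.1] 7532 [ 91. 105.] jig 7.8 -41.8
12 [320.1 220. ] 5580 [77. 92.] jig 8.0 -3.0
12 [320.2 220. ] 8096 [ 92. 112.] jig 8.0 -2.8
12 [332.7 233.4] 5954 [79. 96.] jig 7.9 36.1
12 [348.8 222.8] 6186 [80. 98.] jig -31.3 36.0
```

View pics/t12.png

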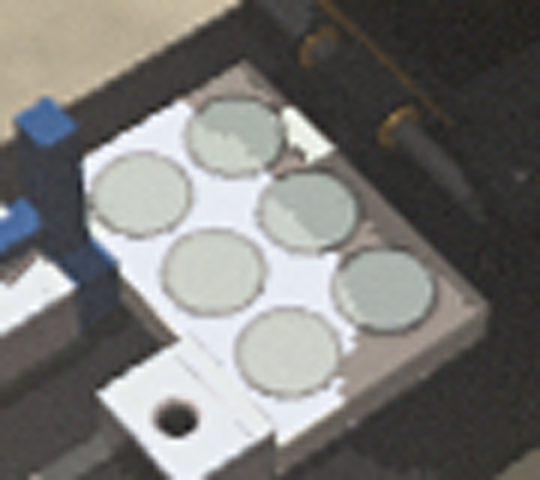

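Run:
```python
from p import *
e=np.array([630.6,-36.0]);q=proj("scene",[[*(e-31*d),97]]);
im=cv2.imread("pics/scene12.png").astype(int);m=np.zeros((480,640),bool);m[185:225,270:312]=((im[:,:,0]-im[:,:,2])>45)[185:225,270:312]
print(q,[x[:2] for x in blobs(m,4)[0]]); env.sleep(.5); st(0); env.sleep(.5); st(0)
```

```text
[[292.34895039 195.37342495]] [(np.int32(44), array([292.23, 195.14])), (np.int32(71), array([284.17, 213.96])), (np.int32(6), array([301.83, 216.5 ]))]
0 28.12 jx -65.29 jy -1.24 z -7.45 f -11.37 -1.63 7.31 [-89.94  -0.24 170.71] 0.20016770075581364
0 28.62 jx -65.28 jy -1.24 z -7.44 f -10.44 -1.85 7.91 [-89.94  -0.24 170.71] 0.6459953046298034
```

```bash
python3 -c "
from p import *
env.hand_in();st(0)"
```

```text
the job is handed in; nothing more can be done
the job is handed in; nothing more can be done
```

I seated the spacer in the wide gap at the set-back bracket with its rod through the eye, and let go of it. I then pushed the plate flush with the closed fingers and handed the job in at about 28.6 s, still pushing. No verdict was reported.

**Last checks**
- **Spacer:** the top of its post was within 0.3 px of where it should appear when the spacer is home (scene camera only).
- **Squareness:** the far row of wells was at jig x = 7.8, 8.0 and 7.9 mm, so the plate was square to about 0.001–0.003 rad.
- **Flushness:** I measured the plate centre at about −11.7 mm in jig x against a limit of −13 mm. That suggests a gap of about 0.8 mm, which is within the measurement error. The hand was blocked there as the push force rose.
- **Push:** the force held steady at about 10–11 N. There was also 6–8 N upward on the tool, which I put down to friction against the plate but did not confirm.
- **Bystanders:** the arm never worked near the bottle, dishes or jar. I did not measure their positions again at the end.

**What went wrong on the way**
- My first two pushes, with the fingers open and then shut, passed over the plate without touching it. The finger ends sit about 20 mm above the reported TCP.
- I lowered the TCP to about z = −7 mm and pushed again.
- That push stopped at its force limit and then relaxed to almost no force. I built the push back up in 1 mm steps until it held.

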